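# Touch off a rough casting at three points

### The job

The rough iron casting on the fixture plate has to be touched off before it is drilled: slide each of the three blue stops by its post towards the casting until its sprung tip presses on it lightly, with about 3 newtons over the stop's own drag and never hard, and let it stand there; do not shift the casting. Only when all three are pressing, throw the red lever fully over, away from the robot, and leave everything else on the bench where it is.

Things in the scene. Friction and masses are not known exactly. Their poses are not given: they have to be found in the camera images.
- stop_a: First stop: blue carriage 44 mm (x) by 32 by 32 mm high; origin at its underside, level with the plate's top, below its post. Slides only along its own x; +x leads to the casting's pad on its -x side, left; 55 mm of travel. Steady drag about 7 N; stays where left, held by that drag. Its brass rod, 20 mm up, ends in a sprung tip, spring 1.5 N per mm, 9 mm travel; see its post entry.
- stop_a_post (a point): Centre of the bare part of the first stop's upright square steel post, yellow-topped: 16 mm wide, standing 45 mm out of the carriage; this point is 55 mm above the plate's top, the post's top 77 mm. The sprung tip's end stands nominally 50 mm from here along the stop's +x, but the rod is screwed in or out by an unknown amount up to 5 mm: only feel tells when it touches.
- stop_b: Second stop: blue carriage 44 mm (x) by 32 by 32 mm high; origin at its underside, level with the plate's top, below its post. Slides only along its own x; +x leads to the casting's pad on its -x side, right; 55 mm of travel. Steady drag about 7 N; stays where left, held by that drag. Its brass rod, 20 mm up, ends in a sprung tip, spring 1.5 N per mm, 9 mm travel; see its post entry.
- stop_b_post (a point): Centre of the bare part of the second stop's upright square steel post, green-topped: 16 mm wide, standing 45 mm out of the carriage; this point is 55 mm above the plate's top, the post's top 77 mm. The sprung tip's end stands nominally 50 mm from here along the stop's +x, but the rod is screwed in or out by an unknown amount up to 5 mm: only feel tells when it touches.
- stop_c: Third stop: blue carriage 44 mm (x) by 32 by 32 mm high; origin at its underside, level with the plate's top, below its post. Slides only along its own x; +x leads to the casting's pad on its +y end; 55 mm of travel. Steady drag about 7 N; stays where left, held by that drag. Its brass rod, 20 mm up, ends in a sprung tip, spring 1.5 N per mm, 9 mm travel; see its post entry.
- stop_c_post (a point): Centre of the bare part of the third stop's upright square steel post, white-topped: 16 mm wide, standing 45 mm out of the carriage; this point is 55 mm above the plate's top, the post's top 77 mm. The sprung tip's end stands nominally 50 mm from here along the stop's +x, but the rod is screwed in or out by an unknown amount up to 5 mm: only feel tells when it touches.
- casting: Rough grey iron casting, 3.5 kg, loose on the plate: block 85 (x) by 140 (y) by 40 mm high, round boss 62 mm across and 12 mm high on top; origin under its centre. Three pale pads, 28 mm wide, stand out 6 mm: two on its -x side (faces at x = -48.5, y = 45 and -45 mm), one on its +y end (face at y = 76, x = 0). It slides if pushed harder than about 14 N in all.
- fixture: Aluminium fixture plate, 280 mm (x) by 380 mm (y), 12 mm thick, fixed to the bench; origin at bench level under the spot where the casting roughly stands; the plate reaches from x = -165 to 115 mm and from y = -185 to 195 mm. Stops a and b slide along its +x, stop c along its -y.
- lock (a joint): Angle of the red-balled lever at the plate's -y edge: about 0 leaning towards the plate's -x side (towards the robot), 1.0 rad fully over to the +x side. It needs about 1 N at the ball and stays where it is left.
- lock_tip (a point): Centre of the lever's red ball, 26 mm in diameter, on a rod 10 mm thick; the pivot is 80 mm away, 34 mm above the bench, its axis along the plate's y; the ball swings in the plate's x-z plane.
- parallel: Loose steel bar, 16 by 90 by 24 mm high, on the plate behind the casting (bystander); origin under its centre.
- collar: Loose brass collar, 34 mm across, 14 mm high, on the plate behind the casting (bystander); origin under its centre.
- jar: Glass jar, 64 mm across, 85 mm high (bystander); origin under its centre.
- tape: Roll of blue tape, 96 mm across, 45 mm high (bystander); origin under its centre.
- screwdriver: Screwdriver lying on the bench (bystander).
- wrench: Wrench lying on the bench (bystander).
- oilcan: Green can, 68 mm across, 120 mm high (bystander); origin under its centre.
There are look-alikes about, which are no part of the job. What is shaped like the casting but brown or purple is not meant.

How it is judged:
On the way, in this order (a step that is already met when the one before it is completed fails the run):
1. all three sprung tips press lightly on the casting at once (1 to 6 N each) (contact force between stop_a and casting between 1 and 6 N and contact force between stop_b and casting between 1 and 6 N and contact force between stop_c and casting between 1 and 6 N), for 0.2 s.
2. the red lever is thrown over (value of joint lock above 0.85 rad), for 0.2 s.
At the end, for the whole second after the job is handed in: each of the three stops still presses on the casting with 1 to 6 N, the casting is at rest within 2.5 mm of where it was at the start, and the lever stands at more than 0.85 rad (all of step 1 and distance of casting from where it was at the start of the episode below 0.0025 m and value of joint lock above 0.85 rad and linear speed of casting below 0.01 m/s); the robot touches nothing.
It fails at once if a stop pressed on the casting with more than 10 N (contact force between any of stop_a, stop_b, stop_c and casting above 10 N).
It fails at once if the casting was shifted by more than 5 mm (distance of casting from where it was at the start of the episode above 0.005 m).
It fails at once if the robot itself pushed on the casting with more than 5 N (contact force between any of the fingers, the arm and casting above 5 N).
It fails at once if a bystander was moved by more than 20 mm (distance of any of parallel, collar, jar, tape, screwdriver, wrench, oilcan from where it was at the start of the episode above 0.02 m).
It also fails if it takes over 72 s, if anything falls off the work surface, if the arm or the gripper's body presses on something with over 40 N, if the wrist force passes 120 N, or if a joint passes its speed limit or range.

### The arm

A 6-joint arm with a two-finger parallel gripper is mounted at the origin on the work surface. World frame = base frame: x ahead of the robot, y to its left, z up, the work surface at z = 0. Lengths are in m, angles in rad, forces in N, time in s.
With the tool pointing down it reaches from about 0.35 to 0.85 m from the base axis. Payload 8.1 kg.
Tool frame: the origin (TCP) lies on the centre line of the jaws, within the pads' length; the fingertips stand 25 mm ahead of it and the grasp point (between the pads) lies 6 mm ahead of it; x points along the fingers, y is the direction in which the jaws open and shut, and the axes are right-handed (so a half turn about x gives the same grasp; the last joint's range is limited). The gripper opens to 93 mm and grips with 3 to 60 N. Pads are 15 mm wide; open, the fingers measure 128 mm over their backs; the gripper's body (75 mm by 188 mm) begins 65 mm behind the grasp point.
Start: joints at [-1.348, 0.13, 1.488, -0, 1.523, -0.085], TCP at [0.182, -0.572, 0.222] pointing down, gripper open.
Joint ranges: [-2.96, 2.96], [-0.89, 2.26], [0.02, 2.5], [-1.34, 4.48], [0, 2.73], [-2.66, 2.66]. Speed limits (rad/s): [2.39, 2.39, 2.79, 3.14, 3.14, 3.14].

### API

Orientations are given as a 3x3 rotation matrix whose columns are the frame's x, y, z axes.
In Python, from station import robot, viewer, hand_in gives the robot as it stands.
- The arm moves only by the shell command python3 -m pendant 'ROWS' [OPENING]. ROWS is JSON, a list of rows, each a list of 4 numbers: the shift along the world's x, y, z in m, then the turn about the world's z in degrees. In form: [[dx, dy, dz, twist], ...]. A call has 1 to 20 rows; each row shifts and turns the commanded pose from where the row before left it; what a row does not reach is not made up. A row lasts 1/10 s, in which the tool goes at most 50 mm and 8.59 degrees, less where a joint would pass 70% of its speed; a pose out of reach is approached as far as the arm can. A call with a gripper value outside its range is refused whole. OPENING is the opening, from 0 (shut) to 1 (fully open), set as the call begins (- or left out, the last holds). The fingers move at their own pace and stop on an object; the grip force is fixed at half the most. Time passes only in rows, so rows that do not move let the fingers close. It gives the time, the measured TCP pose, the force and the opening at its end, in the units of the state.
- robot.get_state(): the state, without advancing time (a new reading comes with each control period).
- viewer.grab_frame(name): name is "scene" or "top" or "wrist"; returns the picture (384x512x3 uint8, red, green, blue); there is no depth.
- viewer.calibration(name): a dict with "fovy" (degrees; the focal length in pixels is half the picture's height over the tangent of half this angle, whatever the lens; pixels are square), "cx", "cy" (the principal point, pixels), "k1" (the pictures are not rectified: a ray, as slopes to the right and down, at radius r is drawn at 1 + k1 r^2 times it, then the intrinsics apply), "position" and "orientation" of the camera in the world; the wrist camera has in their place "hand_eye" (4x4, takes a point from camera to tool coordinates, whose origin is the TCP and whose axes are the tool frame's). Camera axes: x right, y down, z forward; pixel columns grow to the right and rows downward; lengths in m; the calibration is good to about 2 mm. A picture is of the moment at which its call begins: read the wrist's pose just before it. calibration takes no time and is no camera call.
- hand_in(): hands the job in, once; it reports no verdict.
The state is a dict: "time": time; "joint_positions": joint angles; "joint_vel": joint speeds; "effort": joint torques, N m; "position": TCP position; "tool_rot": TCP orientation; "wrist_force": force on the tool from outside, world axes, zero at the start; "wrist_torque": the same for the moment, N m; "finger_gap": finger opening in m.
Only numpy, scipy, OpenCV 4.12 (cv2) and the standard library are available. Lean on these libraries where they do the work, as an engineer would, in place of code of your own. Each camera call takes 0.05 s, during which the arm holds its last target. There are 200 camera calls.

## Working session

There is one attempt and no reset: what is moved stays moved. The work goes in short steps, Python scripts to look and compute and a shell command to move; the robot and the scene stay as the last step left them, time stands still between calls to the robot, and variables do not carry over. Pictures are saved under pics/ and viewed, about 8 in all and at most 12, crops included, and the job is handed in when it is done.

```bash
mkdir -p pics; ls; python3 - <<'E'
from station import robot, viewer
import cv2
for n in ("top","scene"):
    cv2.imwrite(f"pics/{n}0.png",cv2.cvtColor(viewer.grab_frame(n),cv2.COLOR_RGB2BGR)); 
    c=viewer.calibration(n); print(n,c)
print(viewer.calibration("wrist"))
print(robot.get_state())
a=cv2.imread("pics/top0.png");b=cv2.imread("pics/scene0.png")
E
```

```text
pics
top {'fovy': 46.1117378279539, 'cx': 260.4618000866331, 'cy': 188.6814024598123, 'k1': -0.13678477965529764, 'position': array([ 0.33122397, -0.05072936,  1.45558588]), 'orientation': array([[ 0.00730901, -0.99327436,  0.11555359],
       [-0.99993689, -0.00627378,  0.00932012],
       [-0.00853248, -0.11561442, -0.99325752]])}
scene {'fovy': 54.788730838259255, 'cx': 249.92818826701549, 'cy': 186.9975311553732, 'k1': -0.008210150353887584, 'position': array([ 1.30768693, -0.55566174,  0.84276482]), 'orientation': array([[ 0.54611099,  0.51517476, -0.66057381],
       [ 0.83758638, -0.34949585,  0.41988296],
       [-0.0145547 , -0.78259033, -0.62236689]])}
{'fovy': 60.32289995983904, 'cx': 255.24204913264523, 'cy': 190.39723356325433, 'k1': -0.06508843932005445, 'hand_eye': array([[ 6.35020700e-04, -2.43665013e-01,  9.69859247e-01,
        -1.62428644e-01],
       [ 9.99999796e-01,  2.25504384e-04, -5.98100234e-04,
        -3.77980557e-04],
       [-7.29714113e-05,  9.69859428e-01,  2.43665106e-01,
        -6.71398932e-02],
       [ 0.00000000e+00,  0.00000000e+00,  0.00000000e+00,
         1.00000000e+00]])}
{'time': 0.1, 'joint_positions': array([-1.34838597e+00,  1.31100704e-01,  1.48916982e+00, -2.12220589e-05,
        1.52298375e+00, -8.53828480e-02]), 'joint_vel': array([-0.00064561, -0.00134013, -0.00242443,  0.0015082 , -0.00088401,
        0.00044764]), 'effort': array([ 8.33464583e-04, -5.61336851e+01, -4.93098414e+01,  7.70995463e-02,
        2.91285489e-02, -2.20610269e-05]), 'position': array([ 0.1816855 , -0.57130092,  0.22088364]), 'tool_rot': array([[-3.87199856e-04,  3.02956951e-01, -9.53004164e-01],
       [ 1.61602485e-03, -9.53002801e-01, -3.02957175e-01],
       [-9.99998619e-01, -1.65738339e-03, -1.20583416e-04]]), 'wrist_force': array([-0.77461502, -0.3185187 , -0.45007611]), 'wrist_torque': array([-0.01521731,  0.02340374, -0.04296349]), 'finger_gap': 0.09282617185133842}
```

View pics/top0.png

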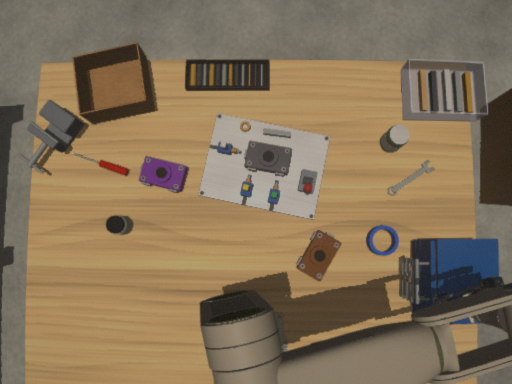

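View pics/scene0.png

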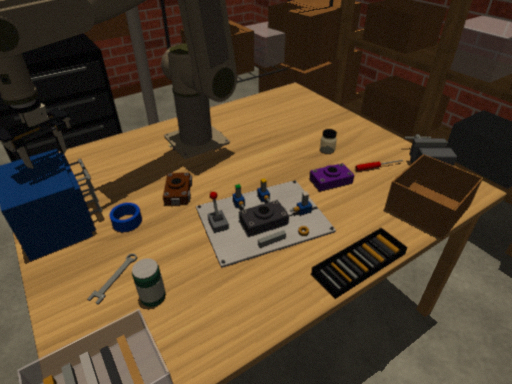

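Top view: grey casting at (269,157) on the plate; look-alikes are purple (163,173) and brown (319,255). The stops are at about (228,149), (247,188) and (274,193), and the lever at (307,185). Next is a close crop with detected colours.

```bash
cat > h.py <<'E'
import numpy as np, cv2
from station import robot, viewer
def ray(n,uv,st=None):
    c=viewer.calibration(n); f=192/np.tan(np.radians(c["fovy"])/2)
    d=(np.array(uv,float)-[c["cx"],c["cy"]])/f; s=d.copy()
    for _ in range(30): s=d/(1+c["k1"]*(s@s))
    if n=="wrist":
        H=c["hand_eye"];R=st["tool_rot"]@H[:3,:3];p=st["position"]+st["tool_rot"]@H[:3,3]
    else: R=c["orientation"];p=c["position"]
    return np.array(p),R@np.r_[s,1]
def at(n,uv,z,st=None):
    p,d=ray(n,uv,st); return p+d*(z-p[2])/d[2]
def px(n,X,st=None):
    c=viewer.calibration(n); f=192/np.tan(np.radians(c["fovy"])/2)
    if n=="wrist":
        H=c["hand_eye"];R=st["tool_rot"]@H[:3,:3];p=st["position"]+st["tool_rot"]@H[:3,3]
    else: R=c["orientation"];p=c["position"]
    q=R.T@(np.array(X)-p); s=q[:2]/q[2]; return s*(1+c["k1"]*(s@s))*f+[c["cx"],c["cy"]]
E
python3 - <<'E'
from h import *
a=cv2.imread("pics/top0.png")[105:225,190:340]
cv2.imwrite("pics/c1.png",cv2.resize(a,None,fx=5,fy=5,interpolation=cv2.INTER_CUBIC))
b=cv2.imread("pics/scene0.png")[170:270,190:340]
cv2.imwrite("pics/c2.png",cv2.resize(b,None,fx=5,fy=5,interpolation=cv2.INTER_CUBIC))
E
```

```text
(no output)
```

View pics/c1.png

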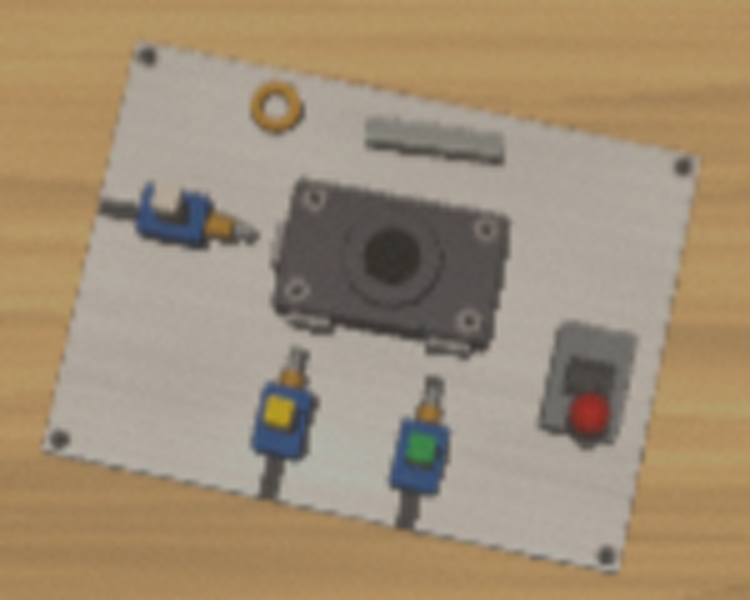

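View pics/c2.png

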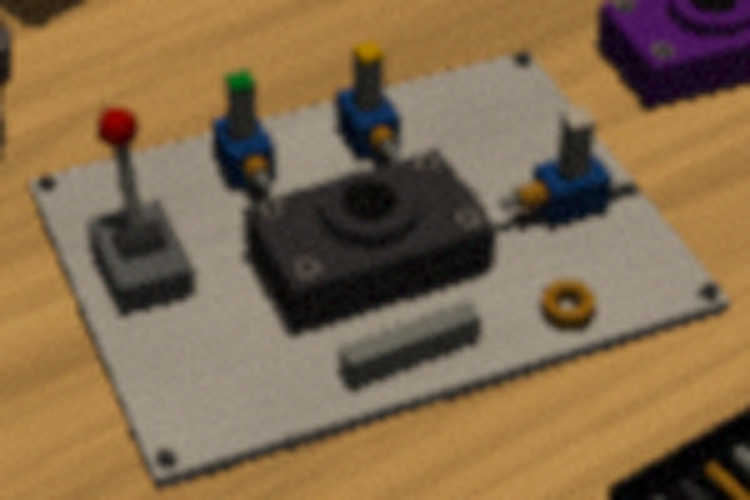

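Top crop: yellow top (280,413), green (421,449), white (~169,198), red ball (589,413), plate corners (140,43), (698,157), (617,572), (42,452). The scene crop confirms that the grey casting and the stops are the right ones.

```bash
python3 - <<'E'
from h import *
def T(U,z): return at("top",(np.array(U)+.5)/5-.5+[190,105],z)
def S(U,z): return at("scene",(np.array(U)+.5)/5-.5+[190,170],z)
cs=[T(u,.012) for u in [(140,43),(698,157),(617,572),(42,452)]]
tl,tr,br,bl=cs
xs=[tl-bl,tr-br]; ys=[tl-tr,bl-br]
print("corners",np.round(cs,4).tolist())
for v in xs: print("x",np.linalg.norm(v),np.degrees(np.arctan2(v[1],v[0])))
for v in ys: print("y",np.linalg.norm(v),np.degrees(np.arctan2(-v[0],v[1])))
a=np.mean([np.arctan2(v[1],v[0]) for v in xs]+[np.arctan2(-v[0],v[1]) for v in ys]); R=np.array([[np.cos(a),-np.sin(a)],[np.sin(a),np.cos(a)]])
o=np.mean(cs,0)[:2]-R@[-.025,.005]; print("yaw",np.degrees(a),"origin",o)
for n,u,s,z in [("a",(280,413),(369,50),.089),("b",(421,449),(240,81),.089),("c",(169,198),(576,120),.089),("ball",(589,413),(118,127),.1),("cast",(392,253),(370,197),.064),("collar",(276,106),(567,303),.026),("par",(435,137),(408,330),.036)]:
    t,q=T(u,z),S(s,z)
    print(n,np.round(t,4),R.T@(t[:2]-o),"| scene",np.round(q,4),R.T@(q[:2]-o))
# ball triangulate
p1,d1=ray("top",(np.array((589,413))+.5)/5-.5+[190,105]);p2,d2=ray("scene",(np.array((118,127))+.5)/5-.5+[190,170])
k=np.linalg.lstsq(np.c_[d1,-d2],p2-p1,rcond=None)[0];print(p1+k[0]*d1,p2+k[1]*d2)
E
```

```text
corners [[0.7495, 0.1064, 0.012], [0.6745, -0.2613, 0.012], [0.4025, -0.2061, 0.012], [0.4774, 0.1644, 0.012]]
x 0.27824349529541187 -12.033899794911203
x 0.27752075366117496 -11.471327653553063
y 0.37522001964253815 -11.529360100788006
y 0.37795192618713486 -11.421409537224696
yaw -11.61399927161924 origin [ 0.59944003 -0.05910361]
a [0.4945 0.0075 0.089 ] [-0.11622248  0.04410256] | scene [0.4996 0.012  0.089 ] [-0.11206635  0.04953381]
b [ 0.4729 -0.0787  0.089 ] [-0.11997938 -0.04461599] | scene [ 0.4796 -0.0772  0.089 ] [-0.11373011 -0.04184956]
c [0.6281 0.0778 0.089 ] [0.00048059 0.13986887] | scene [0.6342 0.0792 0.089 ] [0.00618645 0.1424305 ]
ball [ 0.4943 -0.1801  0.1   ] [-0.0785797  -0.13970342] | scene [ 0.4883 -0.1722  0.1   ] [-0.08605404 -0.13313841]
cast [ 0.5989 -0.0605  0.064 ] [-0.00020697 -0.00150011] | scene [ 0.5982 -0.0554  0.064 ] [-0.00195919  0.00342586]
collar [0.7032 0.0151 0.026 ] [0.08667292 0.09361803] | scene [0.7117 0.0139 0.026 ] [0.09529486 0.09414193]
par [ 0.6806 -0.0881  0.036 ] [ 0.08528868 -0.01203577] | scene [ 0.6835 -0.0865  0.036 ] [ 0.08784172 -0.00991585]
[ 0.49354527 -0.17949333  0.10664152] [ 0.4955175  -0.17554897  0.10650233]
```

```bash
python3 -m pendant '[[0.0246,0.0348,0,-1.95],[0.0246,0.0348,0,-1.95],[0.0246,0.0348,0,-1.95],[0.0246,0.0348,0,-1.95],[0.0246,0.0348,0,-1.95],[0.0246,0.0348,0,-1.95],[0.0246,0.0348,0,-1.95],[0.0246,0.0348,0,-1.95],[0.0246,0.0348,0,-1.95],[0.0246,0.0348,0,-1.95],[0.0246,0.0348,0,-1.95],[0.0246,0.0348,0,-1.95],[0.0246,0.0348,0,-1.95],[0.0246,0.0348,0,-1.95],[0.0246,0.0348,0,-1.95],[0,0,0,0],[0,0,0,0],[0,0,0,0]]' 0
python3 - <<'E'
from h import *
import pickle
s=robot.get_state();im=viewer.grab_frame("wrist");pickle.dump(s,open("s1.pkl","wb"))
print(s["position"],s["tool_rot"].round(3).tolist(),s["joint_positions"].round(2))
im=cv2.cvtColor(im,cv2.COLOR_RGB2BGR);cv2.imwrite("pics/w1raw.png",im)
cv2.imwrite("pics/w1.png",cv2.resize(im,(800,600),interpolation=cv2.INTER_CUBIC))
E
```

```text
time: 1.9
position: [0.5502, -0.0504, 0.2214]
tool_rot: [[-0.001, -0.201, -0.98], [-0.0, -0.98, 0.201], [-1.0, 0.0, 0.001]]
wrist_force: [0.3, 0.6, 0.2]
finger_gap: 0.0003
[ 0.55024156 -0.05038885  0.22142156] [[-0.001, -0.201, -0.98], [-0.0, -0.98, 0.201], [-1.0, 0.0, 0.001]] [-0.18  0.    1.62 -0.    1.52  1.59]
```

View pics/w1.png

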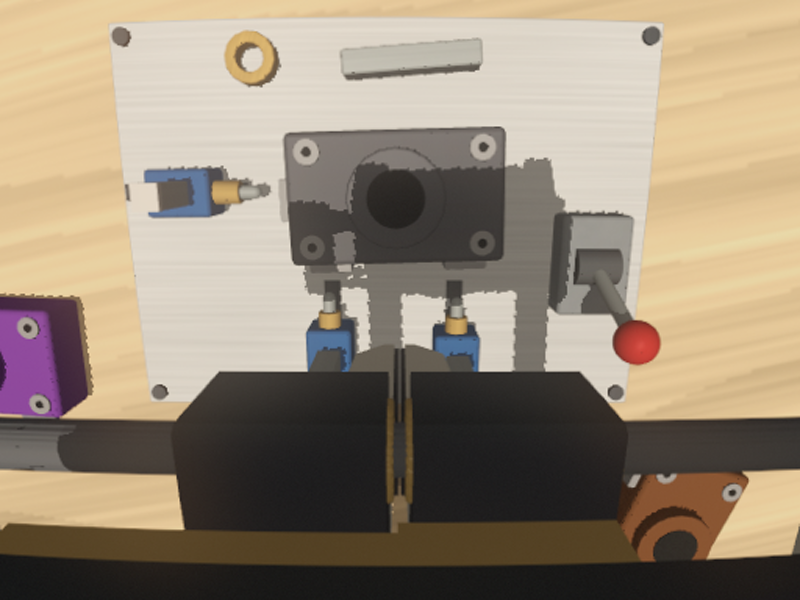

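```bash
python3 - <<'E'
from h import *
import pickle
s=pickle.load(open("s1.pkl","rb"))
W=lambda U,z:at("wrist",(np.array(U)+.5)/1.5625-.5,z,s)
c1,c2=W((110,24),.012),W((662,23),.012)
v=c1-c2;print("len",np.linalg.norm(v),"yaw",np.degrees(np.arctan2(-v[0],v[1])))
a=np.arctan2(-v[0],v[1]);R=np.array([[np.cos(a),-np.sin(a)],[np.sin(a),np.cos(a)]])
o=(c1+c2)[:2]/2-R@[.115,.005];print("o",o)
P=lambda U,z:(R.T@(W(U,z)[:2]-o)*1000).round(1)
for n,U,z in [("blcorner",(148,401),.012),("brcorner",(624,401),.012),("boss",(396,199),.064),
 ("cast tl",(286,134),.052),("cast tr",(505,128),.052),("cast bl",(292,265),.052),("cast br",(503,263),.052),
 ("tip a",(331,281),.032),("tip b",(455,281),.032),("tip c",(270,190),.032),
 ("a carL",(307,320),.044),("a carR",(354,320),.044),("b carL",(433,324),.044),("b carR",(479,324),.044),
 ("c front up",(205,169),.044),("c front lo",(211,216),.044),("c back",(147,190),.044),
 ("c post front base",(190,195),.044),("ball",(637,342),.106)]:
    w=W(U,z);print(n,P(U,z),w.round(4))
E
```

```text
len 0.3748352451985931 yaw -11.627031770033627
o [ 0.60045355 -0.05588004]
blcorner [-162.1  196. ] [0.4812 0.1688 0.012 ]
brcorner [-161.7 -183.2] [ 0.4052 -0.2027  0.012 ]
boss [-1.7 -2.4] [ 0.5983 -0.0579  0.064 ]
cast tl [37.6 65.8] [0.6506 0.0009 0.052 ]
cast tr [ 41.2 -69.7] [ 0.6268 -0.1325  0.052 ]
cast bl [-44.9  65.8] [0.5698 0.0176 0.052 ]
cast br [-43.5 -72.2] [ 0.5433 -0.1179  0.052 ]
tip a [-60.   43.2] [ 0.5504 -0.0015  0.032 ]
tip b [-59.9 -43.3] [ 0.533  -0.0862  0.032 ]
tip c [ 2.7 82.5] [0.6197 0.0244 0.032 ]
a carL [-84.8  59. ] [0.5293 0.019  0.044 ]
a carR [-84.7  26.6] [ 0.5228 -0.0127  0.044 ]
b carL [-87.6 -27.7] [ 0.5091 -0.0653  0.044 ]
b carR [-87.6 -59.4] [ 0.5027 -0.0964  0.044 ]
c front up [ 16.9 121.3] [0.6414 0.0595 0.044 ]
c front lo [-13.4 119.7] [0.6115 0.0641 0.044 ]
c back [  4.  161.3] [0.6368 0.1013 0.044 ]
c post front base [  0.4 132.6] [0.6276 0.0739 0.044 ]
ball [ -79.6 -141.3] [ 0.494  -0.1783  0.106 ]
```

Wrist view: stop a rod tip (331,281), b (455,281), c (270,190), ball (637,342), casting boss (396,199). All of these agree with the top view to within a few mm. I'm moving behind post a with the fingers shut.

```bash
python3 -m pendant '[[-0.0312,0.0219,0,0],[-0.0312,0.0219,0,0],[-0.0312,0.0219,0,0],[0,0,-0.046,0],[0,0,-0.046,0],[0,0,-0.046,0],[0,0,0,0],[0,0,0,0]]' 0
for i in 1 2; do python3 -m pendant '[[0.0049,-0.001,0,0],[0,0,0,0]]'; done
python3 -c "
from h import *
s=robot.get_state();cv2.imwrite('pics/w2.png',cv2.cvtColor(viewer.grab_frame('wrist'),cv2.COLOR_RGB2BGR))"
```

```text
time: 2.75
position: [0.4565, 0.0151, 0.0842]
tool_rot: [[-0.002, -0.203, -0.979], [0.0, -0.979, 0.203], [-1.0, 0.0, 0.002]]
wrist_force: [0.8, -0.1, 0.4]
finger_gap: 0.0004
time: 2.95
position: [0.465, 0.0143, 0.087]
tool_rot: [[0.005, -0.202, -0.979], [-0.0, -0.979, 0.202], [-1.0, -0.001, -0.005]]
wrist_force: [-0.5, -0.2, 0.7]
finger_gap: 0.0006
time: 3.15
position: [0.4685, 0.0137, 0.0852]
tool_rot: [[0.002, -0.201, -0.98], [-0.0, -0.98, 0.201], [-1.0, -0.0, -0.002]]
wrist_force: [-0.0, 0.0, 0.6]
finger_gap: 0.0006
```

View pics/w2.png

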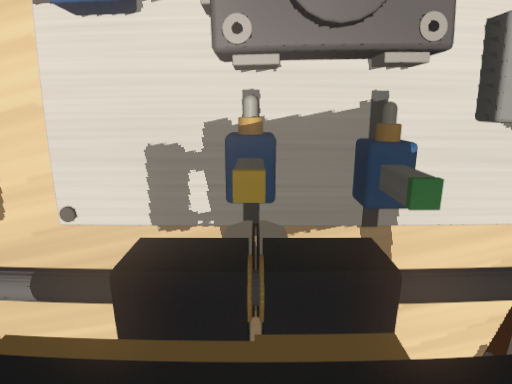

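The fingers are in line behind yellow post a (top at (250,183)). Both brass rod tips and the pads are visible: tip a ends at (250,96) and pad a's front is at about (256,65).

```bash
python3 - <<'E'
from h import *
import json
s=robot.get_state();print(s["position"],s["wrist_force"])
R=np.array([[.9795,.2016],[-.2016,.9795]]);o=np.array([.6,-.057])
f=lambda X:(R.T@(X[:2]-o)*1000).round(1)
print("tcp",f(s["position"]))
for n,U,z in [("a rear top",(250,201),.089),("a front top",(250,167),.089),("tip a",(250,95),.032),("pad a bottom",(256,66),.03),("tip b",(390,101),.032),("b rear",(423,207),.089),("b front",(423,179),.089),("pad b",(405,62),.03)]:
    print(n,f(at("wrist",U,z,s)))
E
```

```text
[0.46788633 0.01378651 0.08470611] [ 0.06149256  1.15674873 -0.19178869]
tcp [-143.7   42.7]
a rear top [-122.    45.7]
a front top [-104.8   45.7]
tip a [-68.9  46.5]
pad a bottom [-51.2  42.7]
tip b [-71.9 -42.9]
b rear [-125.2  -42.2]
b front [-110.6  -40.4]
pad b [-47.6 -51.4]
```

```bash
for i in 1 2 3; do python3 -m pendant '[[0.002,-0.0004,0,0],[0.002,-0.0004,0,0],[0,0,0,0]]' | grep -E "pos|force"; done
```

```text
position: [0.4712, 0.0131, 0.0838]
wrist_force: [1.0, 0.0, -0.5]
position: [0.4752, 0.0123, 0.0839]
wrist_force: [0.2, 0.2, -0.3]
position: [0.4793, 0.0114, 0.0839]
wrist_force: [-0.2, -0.9, 0.4]
```

```bash
for i in 1 2 3 4 5 6; do python3 -m pendant '[[0.00098,-0.0002,0,0],[0.00098,-0.0002,0,0]]' | grep -E "pos|force"|tr '\n' ' ';echo; done
```

```text
position: [0.4805, 0.0112, 0.0837] wrist_force: [-5.7, 0.6, 4.9] 
position: [0.4817, 0.0109, 0.0836] wrist_force: [-6.7, 1.3, 5.6] 
position: [0.4837, 0.0106, 0.0836] wrist_force: [-6.4, 1.0, 5.4] 
position: [0.4856, 0.0102, 0.0836] wrist_force: [-6.7, 1.6, 6.7] 
position: [0.4876, 0.0097, 0.0836] wrist_force: [-7.5, 1.2, 5.6] 
position: [0.4896, 0.0093, 0.0836] wrist_force: [-7.6, 0.6, 4.5]
```

```bash
for i in 1 2 3 4 5 6; do python3 -m pendant '[[0.00098,-0.0002,0,0]]' | grep -E "pos|force"|tr '\n' ' ';echo; done
```

```text
position: [0.4905, 0.0091, 0.0836] wrist_force: [-7.0, 1.0, 4.5] 
position: [0.4915, 0.009, 0.0836] wrist_force: [-8.1, 0.6, 5.2] 
position: [0.4925, 0.0088, 0.0836] wrist_force: [-6.1, 1.4, 5.3] 
position: [0.4935, 0.0085, 0.0836] wrist_force: [-6.9, 1.7, 6.4] 
position: [0.4945, 0.0083, 0.0836] wrist_force: [-6.6, 1.3, 4.8] 
position: [0.4954, 0.0082, 0.0836] wrist_force: [-6.9, -0.7, 5.2]
```

```bash
for i in 1 2 3; do python3 -m pendant '[[0.00098,-0.0002,0,0]]' | grep -E "pos|force"|tr '\n' ' ';echo; done
```

```text
position: [0.4964, 0.0079, 0.0836] wrist_force: [-7.3, 1.3, 4.6] 
position: [0.4973, 0.0077, 0.0836] wrist_force: [-8.7, 0.7, 5.8] 
position: [0.4981, 0.0076, 0.0836] wrist_force: [-9.4, 2.0, 7.9]
```

```bash
python3 - <<'E'
from h import *
s=robot.get_state();im=viewer.grab_frame("wrist")
cv2.imwrite("pics/w3.png",cv2.resize(im[:240,150:470,::-1],None,fx=2.5,fy=2.5,interpolation=cv2.INTER_CUBIC))
E
```

```text
(no output)
```

View pics/w3.png

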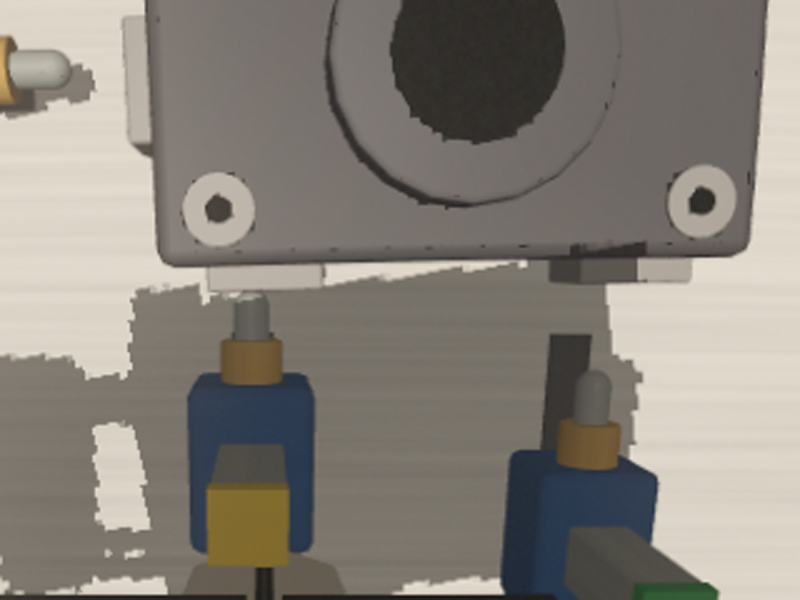

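Tip a has reached pad a (crop (252,293)), and the force has risen over the drag. Averaging a few still readings now.

```bash
for i in 1 2 3; do python3 -m pendant '[[0,0,0,0]]' | grep -E "pos|force"|tr '\n' ' ';echo; done
```

```text
position: [0.4982, 0.0076, 0.0836] wrist_force: [-7.5, 1.9, 6.4] 
position: [0.4982, 0.0076, 0.0836] wrist_force: [-7.2, 1.2, 6.2] 
position: [0.4982, 0.0076, 0.0836] wrist_force: [-7.5, 1.1, 5.9]
```

```bash
for i in 1 2; do python3 -m pendant '[[0.0004,-0.0001,0,0]]' | grep -E "pos|force"|tr '\n' ' ';echo; done
```

```text
position: [0.4984, 0.0075, 0.0836] wrist_force: [-9.3, 0.5, 6.9] 
position: [0.4987, 0.0075, 0.0836] wrist_force: [-10.2, 2.1, 7.5]
```

```bash
python3 -m pendant '[[-0.01,0.002,0,0],[-0.025,0.005,0,0],[-0.0072,-0.0422,0,0],[-0.0072,-0.0422,0,0],[0,0,0,0],[0,0,0,0],[0,0,0,0]]'
for i in 1 2 3; do python3 -m pendant '[[0.00196,-0.0004,0,0]]' | grep -E "pos|force"|tr '\n' ' ';echo; done
```

```text
time: 7.45
position: [0.451, -0.0697, 0.0838]
tool_rot: [[0.0, -0.201, -0.98], [0.0, -0.98, 0.201], [-1.0, -0.0, -0.0]]
wrist_force: [-0.2, 0.1, -0.6]
finger_gap: 0.0
position: [0.453, -0.0697, 0.0837] wrist_force: [0.9, -0.1, -0.1] 
position: [0.4552, -0.0703, 0.0838] wrist_force: [-0.2, -0.3, -0.4] 
position: [0.4572, -0.0709, 0.0838] wrist_force: [0.4, 0.2, 0.5]
```

```bash
for i in 1 2 3 4 5 6 7 8 9 10 ; do python3 -m pendant '[[0.00098,-0.0002,0,0],[0.00098,-0.0002,0,0]]' | grep -E "pos|force"|tr '\n' ' ';echo; done
```

```text
position: [0.459, -0.0717, 0.0838] wrist_force: [-0.7, -0.2, -0.7] 
position: [0.4597, -0.0719, 0.0836] wrist_force: [-6.8, 1.3, 5.1] 
position: [0.4616, -0.0723, 0.0836] wrist_force: [-7.2, 2.4, 5.8] 
position: [0.4635, -0.0727, 0.0835] wrist_force: [-7.2, 2.9, 5.1] 
position: [0.4655, -0.0732, 0.0836] wrist_force: [-6.6, 1.9, 4.2] 
position: [0.4674, -0.0735, 0.0836] wrist_force: [-7.3, 1.8, 5.3] 
position: [0.4694, -0.0739, 0.0836] wrist_force: [-7.7, 2.3, 4.1] 
position: [0.4713, -0.0743, 0.0835] wrist_force: [-6.7, 1.8, 4.8] 
position: [0.4733, -0.0747, 0.0836] wrist_force: [-7.3, 1.9, 4.9] 
position: [0.4752, -0.0752, 0.0836] wrist_force: [-7.3, 2.2, 6.4]
```

```bash
for i in 1 2 3 4; do python3 -m pendant '[[0.00098,-0.0002,0,0]]' | grep -E "pos|force"|tr '\n' ' ';echo; done
```

```text
position: [0.4763, -0.0754, 0.0836] wrist_force: [-7.1, 2.0, 5.1] 
position: [0.4772, -0.0756, 0.0836] wrist_force: [-7.1, 2.3, 5.3] 
position: [0.4782, -0.0757, 0.0836] wrist_force: [-7.3, 2.1, 5.6] 
position: [0.4792, -0.076, 0.0836] wrist_force: [-6.7, 1.5, 5.1]
```

```bash
for i in 1 2 3; do python3 -m pendant '[[0.00098,-0.0002,0,0]]' | grep -E "pos|force"|tr '\n' ' ';echo; done
```

```text
position: [0.4801, -0.0762, 0.0836] wrist_force: [-7.9, 1.9, 5.8] 
position: [0.4811, -0.0764, 0.0836] wrist_force: [-6.3, 1.4, 5.8] 
position: [0.482, -0.0765, 0.0835] wrist_force: [-8.1, 2.0, 6.1]
```

```bash
for i in 1 2; do python3 -m pendant '[[0.00049,-0.0001,0,0]]' | grep -E "pos|force"|tr '\n' ' ';echo; done
```

```text
position: [0.4824, -0.0766, 0.0836] wrist_force: [-8.4, 2.2, 6.8] 
position: [0.4828, -0.0767, 0.0836] wrist_force: [-9.1, 1.8, 6.8]
```

```bash
for i in 1 2; do python3 -m pendant '[[0.00044,-0.0001,0,0]]' | grep -E "pos|force"|tr '\n' ' ';echo; done
```

```text
position: [0.4832, -0.0768, 0.0836] wrist_force: [-8.9, 3.3, 7.1] 
position: [0.4835, -0.0769, 0.0835] wrist_force: [-9.6, 4.1, 8.0]
```

```bash
python3 -m pendant '[[-0.008,0.0016,0,0],[-0.0214,0.0044,0,0],[0,0,0.04,0],[0,0,0.04,0],[0.0304,0.0315,0,0],[0.0304,0.0315,0,0],[0.0304,0.0315,0,0],[0.0304,0.0315,0,0],[0.0304,0.0315,0,0],[0.0305,0.0315,0,0],[0,0,0,0],[0,0,0,0],[0,0,0,0]]'
python3 - <<'E'
from h import *
s=robot.get_state();im=viewer.grab_frame("wrist")
print(px("wrist",[.6281,.0778,.089],s))
R=np.array([[.9795,.2016],[-.2016,.9795]]);o=np.array([.6,-.057]);print(R.T@(s["position"][:2]-o))
cv2.imwrite("pics/w4.png",im[...,::-1])
E
```

```text
time: 12.15
position: [0.6378, 0.117, 0.1639]
tool_rot: [[-0.0, -0.202, -0.979], [-0.0, -0.979, 0.202], [-1.0, 0.0, 0.0]]
wrist_force: [-0.0, 1.1, 0.2]
finger_gap: 0.0006
[309.77543224 201.85801197]
[0.00193461 0.17808556]
```

View pics/w4.png

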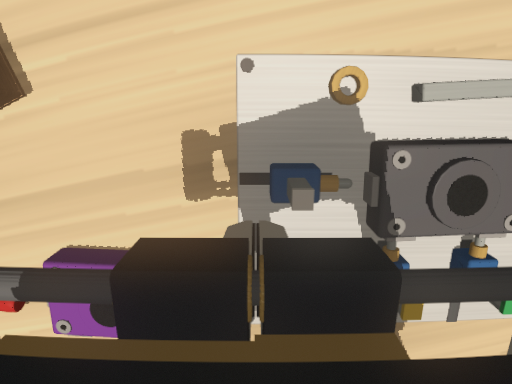

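White-topped post c's top is at (302,201), its tip at (350,184), and its pad at (372,189). Tips a and b are touching at (391,240) and (480,236).

```bash
python3 - <<'E'
from h import *
s=robot.get_state();print(s["position"])
R=np.array([[.9795,.2016],[-.2016,.9795]]);o=np.array([.6,-.057])
for n,U,z in [("top c",(302,200),.089),("left edge",(291,200),.089),("tip",(351,184),.032),("pad",(365,189),.035)]: print(n,R.T@(at("wrist",U,z,s)[:2]-o))
E
```

```text
[0.63782278 0.11677946 0.16420833]
top c [0.00179027 0.14331015]
left edge [0.00179782 0.15155394]
tip [0.00092748 0.0901991 ]
pad [-0.00307407  0.07779113]
```

```bash
python3 -m pendant '[[0,0,-0.04,0],[0,0,-0.04,0],[0,0,0,0],[0,0,0,0],[0,0,0,0]]'
for i in 1 2 3 4 5 6; do python3 -m pendant '[[-0.0002,-0.00098,0,0],[-0.0002,-0.00098,0,0]]' | grep -E "pos|force"|tr '\n' ' ';echo; done
```

```text
time: 12.7
position: [0.6399, 0.1174, 0.0872]
tool_rot: [[0.004, -0.202, -0.979], [0.0, -0.979, 0.202], [-1.0, -0.001, -0.004]]
wrist_force: [-0.0, 0.1, 0.8]
finger_gap: 0.0007
position: [0.6393, 0.1158, 0.0862] wrist_force: [-0.5, -0.7, 0.6] 
position: [0.6377, 0.1137, 0.0844] wrist_force: [0.2, 0.6, 0.1] 
position: [0.637, 0.1117, 0.0837] wrist_force: [-0.2, 0.3, -0.0] 
position: [0.6366, 0.1098, 0.0837] wrist_force: [-1.4, -0.3, 0.2] 
position: [0.6362, 0.1078, 0.0838] wrist_force: [0.3, -0.7, 0.0] 
position: [0.6359, 0.1058, 0.0838] wrist_force: [-0.2, -0.1, 0.2]
```

```bash
for i in 1 2 3 4 5 6; do python3 -m pendant '[[-0.0002,-0.00098,0,0],[-0.0002,-0.00098,0,0]]' | grep -E "pos|force"|tr '\n' ' ';echo; done
```

```text
position: [0.6355, 0.1039, 0.0838] wrist_force: [0.4, 0.6, 1.2] 
position: [0.6353, 0.1028, 0.0841] wrist_force: [1.2, 6.1, 0.4] 
position: [0.6351, 0.1015, 0.0843] wrist_force: [1.4, 6.5, 1.3] 
position: [0.6347, 0.0996, 0.0844] wrist_force: [0.9, 7.2, 1.1] 
position: [0.6343, 0.0977, 0.0844] wrist_force: [1.4, 7.0, 1.6] 
position: [0.6339, 0.0957, 0.0844] wrist_force: [1.4, 7.6, 1.3]
```

```bash
for i in 1 2 3 4; do python3 -m pendant '[[-0.0002,-0.00098,0,0]]' | grep -E "pos|force"|tr '\n' ' ';echo; done
```

```text
position: [0.6337, 0.0947, 0.0843] wrist_force: [1.0, 7.0, 1.6] 
position: [0.6335, 0.0937, 0.0844] wrist_force: [0.2, 7.9, -0.0] 
position: [0.6333, 0.0927, 0.0843] wrist_force: [0.3, 6.8, 1.1] 
position: [0.6331, 0.0918, 0.0843] wrist_force: [1.5, 7.2, 0.8]
```

```bash
for i in 1 2; do python3 -m pendant '[[-0.0002,-0.00098,0,0]]' | grep -E "pos|force"|tr '\n' ' ';echo; done
```

```text
position: [0.6329, 0.0908, 0.0844] wrist_force: [1.3, 6.9, 1.1] 
position: [0.6327, 0.0898, 0.0843] wrist_force: [2.1, 6.5, 1.7]
```

```bash
for i in 1 2; do python3 -m pendant '[[-0.0002,-0.00098,0,0]]' | grep -E "pos|force"|tr '\n' ' ';echo; done
```

```text
position: [0.6325, 0.0888, 0.0843] wrist_force: [1.1, 6.6, 0.4] 
position: [0.6323, 0.0879, 0.0844] wrist_force: [0.6, 7.2, 1.5]
```

```bash
for i in 1 2; do python3 -m pendant '[[-0.0002,-0.00098,0,0]]' | grep -E "pos|force"|tr '\n' ' ';echo; done
```

```text
position: [0.6321, 0.0871, 0.0844] wrist_force: [1.5, 8.0, 1.6] 
position: [0.632, 0.0863, 0.0845] wrist_force: [1.6, 9.7, 1.0]
```

```bash
python3 -m pendant '[[-0.0001,-0.0005,0,0]]' | grep -E "pos|force"|tr '\n' ' '; python3 -m pendant '[[0,0,0,0]]' | grep -E "pos|force"
```

```text
position: [0.6319, 0.0859, 0.0845] wrist_force: [1.1, 10.1, 1.1] position: [0.6319, 0.0859, 0.0845]
wrist_force: [0.4, 8.9, 1.4]
```

```bash
python3 -m pendant '[[0.0005,0.0025,0,0],[0.0025,0.0122,0,0],[0,0,0.04,0],[0,0,0.04,0],[-0.0258,-0.0387,0,0],[-0.0258,-0.0387,0,0],[-0.0258,-0.0387,0,0],[-0.0258,-0.0387,0,0],[-0.0258,-0.0387,0,0],[-0.0258,-0.0387,0,0],[-0.0258,-0.0387,0,0],[0,0,0,0],[0,0,0,0],[0,0,0,0]]'
python3 - <<'E'
from h import *
s=robot.get_state();im=viewer.grab_frame("wrist");t=viewer.grab_frame("top")[105:225,190:340]
o=np.zeros((600,800,3),np.uint8)
o[:384,:512]=im[...,::-1];o[384:600,512:782]=cv2.resize(t[...,::-1],(270,216))
cv2.imwrite("pics/w5.png",o)
E
```

```text
time: 17.7
position: [0.4544, -0.1715, 0.1639]
tool_rot: [[0.0, -0.201, -0.98], [0.0, -0.98, 0.201], [-1.0, -0.0, -0.0]]
wrist_force: [0.5, 0.6, -0.5]
finger_gap: 0.0007
```

View pics/w5.png

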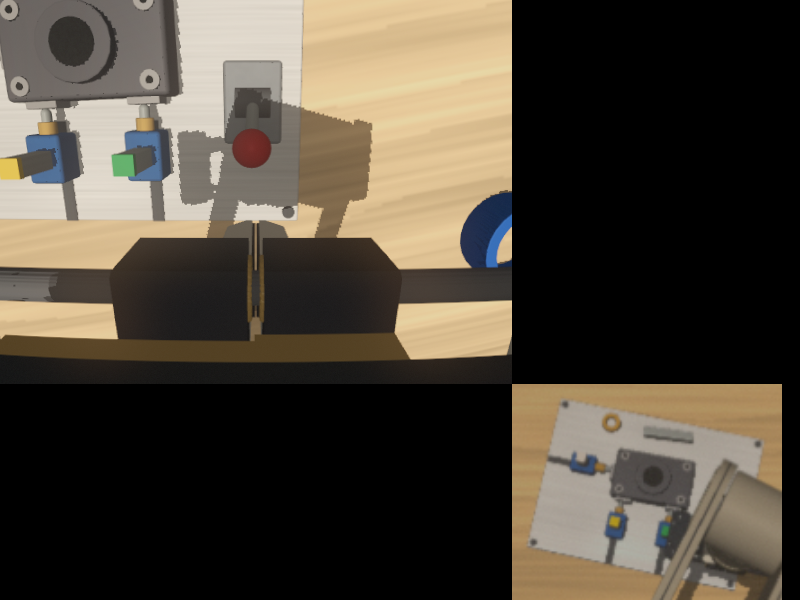

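All three tips stand on their pads. The ball at (252,148) is in line with the fingers, so I'm lowering and pushing the lever.

```bash
python3 -m pendant '[[0,0,-0.025,0],[0,0,-0.024,0],[0,0,0,0],[0,0,0,0],[0.0098,-0.002,0,0],[0.0098,-0.002,0,0],[0.0098,-0.002,0,0],[0.0098,-0.002,0,0],[0.0098,-0.002,0,0],[0.0098,-0.002,0,0],[0.0098,-0.002,0,0],[0,0,0,0]]'
for i in 1 2; do python3 -m pendant '[[0.0049,-0.001,0,0],[0.0049,-0.001,0,0]]' | grep -E "pos|force"|tr '\n' ' ';echo; done
```

```text
time: 19.0
position: [0.5235, -0.1865, 0.1147]
tool_rot: [[0.0, -0.201, -0.98], [-0.0, -0.98, 0.201], [-1.0, -0.0, -0.0]]
wrist_force: [0.1, 1.1, 0.3]
finger_gap: 0.0003
position: [0.532, -0.1882, 0.1145] wrist_force: [-1.5, -0.4, -0.4] 
position: [0.5423, -0.1904, 0.1149] wrist_force: [-0.3, 1.0, 0.7]
```

```bash
for i in 1 2 3 ; do python3 -m pendant '[[0.00196,-0.0004,0,0]]' | grep -E "pos|force"|tr '\n' ' ';echo; done
python3 - <<'E'
from h import *
im=viewer.grab_frame("wrist");cv2.imwrite("pics/w6.png",im[...,::-1])
E
```

```text
position: [0.5438, -0.1907, 0.1147] wrist_force: [-5.9, 1.2, 2.4] 
position: [0.5444, -0.1908, 0.1144] wrist_force: [-12.5, 2.1, 5.8] 
position: [0.5449, -0.1908, 0.1141] wrist_force: [-20.6, 3.8, 10.6]
```

View pics/w6.png

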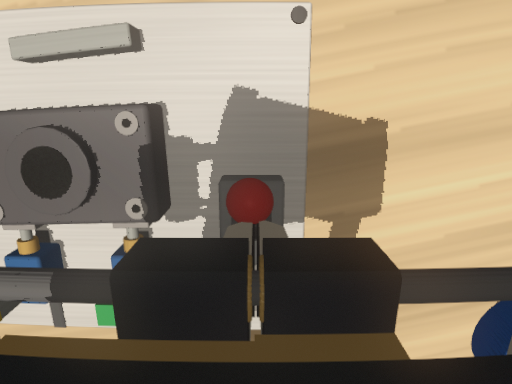

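The lever is against its hard stop, with the force climbing at the end and the ball at (250,201). Backing off for a final check.

```bash
python3 -m pendant '[[-0.01,0.002,0,0],[-0.02,0.004,0,0],[-0.03,0.006,0,0],[-0.03,0.006,0,0],[0,0,0.04,0],[-0.03,0.006,0.04,0],[-0.03,0.006,0.0,0],[0,0,0,0],[0,0,0,0],[0,0,0,0],[0,0,0,0]]'
python3 - <<'E'
from h import *
t0=cv2.imread("pics/scene0.png");t=viewer.grab_frame("scene")[...,::-1]
g=lambda a:cv2.cvtColor(np.ascontiguousarray(a),cv2.COLOR_BGR2GRAY)[205:236,240:288]
print("cast shift px (scene)",cv2.phaseCorrelate(np.float32(g(t0)),np.float32(g(t))))
cv2.imwrite("pics/c7.png",cv2.resize(t[170:270,190:340],None,fx=5,fy=5,interpolation=cv2.INTER_CUBIC))
m=(t[...,2]>120)&(t[...,1]<50)&(t[...,0]<60);m[:170]=0;m[:,:190]=0;m[270:]=0;m[:,260:]=0
v,u=np.nonzero(m);uv=(u.mean(),v.mean());R=np.array([[.9795,.2016],[-.2016,.9795]])
print("ball",uv,R.T@(at("scene",uv,.102)[:2]-[.6,-.057]))
E
```

```text
time: 20.85
position: [0.3985, -0.1615, 0.194]
tool_rot: [[-0.001, -0.201, -0.98], [0.001, -0.98, 0.201], [-1.0, -0.0, 0.001]]
wrist_force: [0.2, -0.4, -1.1]
finger_gap: 0.0003
cast shift px (scene) ((-0.04344643566508921, 0.06317622556110436), 0.9802997487907609)
ball (np.float64(219.64705882352942), np.float64(207.64705882352942)) [-0.01920287 -0.13544768]
```

View pics/c7.png

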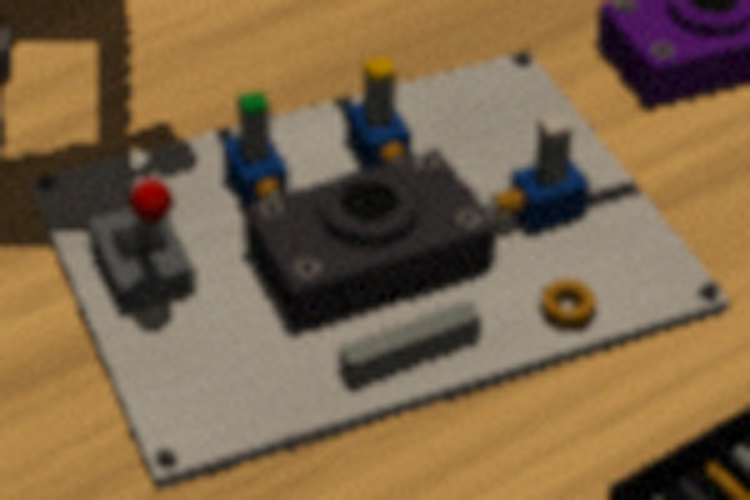

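Before handing in, I'm checking the lever angle by fitting the lever model to all the views.

```bash
python3 - <<'E'
from h import *
import pickle
from scipy.optimize import least_squares
def red(im):
    h=cv2.cvtColor(np.ascontiguousarray(im),cv2.COLOR_BGR2HSV);m=(((h[...,0]<6)|(h[...,0]>174))&(h[...,1]>170)&(h[...,2]>60)).astype(np.uint8)
    n,l,st,c=cv2.connectedComponentsWithStats(m);return [(c[i].round(1),st[i,4]) for i in range(1,n) if st[i,4]>8]
s1=pickle.load(open("s1.pkl","rb"));s2=robot.get_state();w2=viewer.grab_frame("wrist")[...,::-1];cv2.imwrite("pics/w8.png",w2)
t2=viewer.grab_frame("top")[...,::-1];sc2=viewer.grab_frame("scene")[...,::-1]
pick=lambda im,g:min(red(im),key=lambda r:np.hypot(*(r[0]-g)))
A=[("top",pick(cv2.imread("pics/top0.png"),(307,187)),None,0),("scene",pick(cv2.imread("pics/scene0.png"),(213,195)),None,0),("wrist",pick(cv2.imread("pics/w1raw.png"),(407,218)),s1,0),
("scene",pick(sc2,(220,209)),None,1),("wrist",pick(w2,(255,100)),s2,1),("top",pick(t2,(310,175)),None,1)]
for a in A: print(a[0],a[1],a[3])
R=np.array([[.9795,.2016],[-.2016,.9795]])
def P(q,i):
    x,y=R@[q[0]+.08*np.sin(q[2+i]),q[1]]+[.6,-.057];return [x,y,.034+.08*np.cos(q[2+i])]
for B in (A,A[:5],[A[1],A[3]],[A[2],A[4]]):
  r=least_squares(lambda q:np.concatenate([px(n,P(q,i),s)-c[0] for n,c,s,i in B]),[-.045,-.14,-.45,.5]);print(r.x.round(3),"swing",r.x[3]-r.x[2],r.fun.round(1))
E
```

```text
Traceback (most recent call last):
ValueError: min() iterable argument is empty
```

```bash
python3 - <<'E'
from h import *
import pickle
from scipy.optimize import least_squares
def red(im):
    h=cv2.cvtColor(np.ascontiguousarray(im),cv2.COLOR_BGR2HSV);m=(((h[...,0]<6)|(h[...,0]>174))&(h[...,1]>150)&(h[...,2]>50)).astype(np.uint8)
    n,l,st,c=cv2.connectedComponentsWithStats(m);return [(c[i].round(1),st[i,4]) for i in range(1,n) if st[i,4]>8]
s1=pickle.load(open("s1.pkl","rb"));s2=robot.get_state();w2=cv2.imread("pics/w8.png")
sc2=viewer.grab_frame("scene")[...,::-1]
print(s2["position"],"w",red(w2))
A=[]
for n,im,g,s,i in [("top",cv2.imread("pics/top0.png"),(307,187),None,0),("scene",cv2.imread("pics/scene0.png"),(213,195),None,0),("wrist",cv2.imread("pics/w1raw.png"),(407,218),s1,0),("scene",sc2,(220,209),None,1),("wrist",w2,(255,100),s2,1)]:
    r=[k for k in red(im) if np.hypot(*(k[0]-g))<60]
    if r: c=max(r,key=lambda k:k[1]);A.append((n,c,s,i));print(n,i,c)
    else: print("none",n,i)
R=np.array([[.9795,.2016],[-.2016,.9795]])
def P(q,i):
    x,y=R@[q[0]+.08*np.sin(q[2+i]),q[1]]+[.6,-.057];return [x,y,.034+.08*np.cos(q[2+i])]
for B in (A,[a for a in A if a[0]=="scene"],[a for a in A if a[0]=="wrist"]):
  if len(B)>1:
    r=least_squares(lambda q:np.concatenate([px(n,P(q,i),s)-c[0] for n,c,s,i in B]),[-.045,-.14,-.45,.5]);print(r.x.round(3),"swing",r.x[3]-r.x[2],r.fun.round(1))
E
```

```text
[ 0.39823971 -0.16151148  0.19412153] w []
top 0 (array([307.4, 187.1]), np.int32(40))
scene 0 (array([212.9, 194.9]), np.int32(36))
wrist 0 (array([407.2, 218.9]), np.int32(633))
scene 1 (array([219.6, 209.3]), np.int32(47))
none wrist 1
[-0.046 -0.139 -0.421  0.486] swing 0.9067968716774865 [-0.6 -0.2 -0.5  0.  -0.  -0.  -0.2  0.1]
[-0.048 -0.138 -0.369  0.498] swing 0.8673467486433503 [ 0.  0. -0.  0.]
```

```bash
python3 - <<'E'
from h import *
s={"position":np.array([.5449,-.1908,.1141]),"tool_rot":robot.get_state()["tool_rot"]}
R=np.array([[.9795,.2016],[-.2016,.9795]])
for z in (.1,.104): 
    x=(R.T@(at("wrist",(250,201),z,s)[:2]-[.6,-.057])); print(x,np.arcsin((x[0]+.046)/.08))
E
```

```text
[-0.01053513 -0.13880711] 0.4592890075368741
[-0.00938759 -0.1388755 ] 0.47535619526684175
```

```bash
python3 -c "
from station import hand_in; print(hand_in())"
```

```text
the job is handed in; nothing more can be done
None
```

I slid each stop by its post, with the gripper's fingers shut, until its tip pressed on the casting. Then I threw the red lever over and handed the job in at about 21 s. No verdict was reported.

- **Press on the casting:** the wrist force showed about 3.3 N (a), 2.9 N (b) and 2.9 N (c) over a drag of about 7 N. The readings carry about 0.7 N of noise, and the tip travel past first contact roughly agrees (2.6 N for c). I measured this only while pushing, not after letting go.
- **Casting:** it moved less than 0.1 pixel in the scene view. The collar and bar looked unmoved in the last picture, and I kept the arm clear of the other bystanders without comparing their positions.
- **Lever:** I pushed it until it met a hard stop, with the force rising to 20 N over the last couple of millimetres, so I took it as fully over.
- **Lever check that disagreed:** the camera fits put the swing at only 0.87 to 0.91 rad, not the nominal 1.0. That is just above the 0.85 limit. The starting angle is known only as "about 0". The ball was out of the wrist camera's view for the last check.

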